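# Shut the draught lid and tare the carat balance

## Task

Tare the carat balance for the stone pot that stands on its pan: gently push the open draught lid fully shut with the fingertips, then lightly press the long middle key down with the fingertips, let it come up again and draw the hand away. Do not press the long key before the lid is shut, do not touch the pot or the pan, do not press the two other keys, and do not shift or lift the balance or the things lying round it.

Things in the scene. Friction and masses are not known exactly. Their poses are not given: they have to be found in the camera images.
- balance: Pale grey carat balance, loose, 1.8 kg, 200 mm deep (x), 170 wide (y); origin on the bench under its centre. Front (-x) with three keys and display faces the robot within 35 deg; panel slopes up to the rear by 7.4 deg. Behind it stands a fixed clear draught shield, 84 mm square, centred at x +47, y 0, from 40 to 80 mm above the bench, with the pan inside and the hinged lid on top.
- lid (a joint): Hinge of the clear draught lid in its dark grey frame, rad: 0 is fully shut (flat on the shield), larger is more open, up to 1.4 (nearly upright). It starts open, between 0.45 and 1.0. The hinge is stiff (0.06 N m), so the lid stays where it is left; it takes about 1 N at its edge to push. At 0 it meets a rigid stop.
- lid_hinge (a point): Point on the hinge at the middle of the lid's rear edge, level with the lid's outer face when shut; it lies at x = +92 mm, y = 0, z = 85.5 mm of the balance. The hinge runs along the balance's y.
- lid_edge (a point): Middle of the lid's free front edge, on its outer (upper) face, 92 mm from lid_hinge; the lid is 92 mm wide and 5 mm thick, a small flat tab stands out 10 mm beyond this edge. The outer face looks up when shut and up and away from the robot when open: push there, from the far side and above. A bench lamp hangs 650 mm above the bench here: keep the approach low.
- tare_key (a joint): Travel of the long middle key, m: 0 up, 0.0045 fully down; it registers as pressed from 0.0025. A spring returns it: 1.1 N to start it moving, 3.6 N at the bottom.
- tare_key_top (a point): Centre of the top face of the tare key: the bar-shaped key, 36 mm wide (along the balance's y) by 16 mm deep, in the middle of the row of three at the front of the panel. Its top is 6.5 mm above the panel round it and about 37 mm above the bench, and leans toward the front by 7.4 deg like the panel.
- power_key (a joint): Travel of the round key at the +y (left) end of the row, 18 mm across, same spring; leave it alone (0 up, counts as pressed above 0.0015 m).
- power_key_top (a point): Centre of the top face of the round key, 53 mm from the tare key's centre along +y of the balance.
- unit_key (a joint): Travel of the square key at the -y (right) end of the row, 16 mm wide, same spring; leave it alone (0 up, counts as pressed above 0.0015 m).
- unit_key_top (a point): Centre of the top face of the square key, 53 mm from the tare key's centre along -y of the balance.
- stone_pot: Round cream gem pot with a flat lid, 37 mm across, 21 mm high, standing loose on the pan inside the shield; origin under its centre. Its top is about 70 mm above the bench, below the shield's rim. Not to be touched.
- pan: Round steel weighing pan, 70 mm across, in the middle of the shield; origin on the deck under its centre. Not to be touched.
- cream_pot: Bystander: cream gem pot with overhanging lid, 45 mm across, 25 mm high, on the bench to the right of the shield; origin under its centre.
- eyeglass: Bystander: black barrel loupe, 35 mm across, 26 mm high, on the bench to the left of the keys; origin under its centre.
- tweezers: Bystander: steel tweezers 122 mm long (own y), 11 mm wide, 8 mm high, lying along the left flank of the balance; origin under the centre.
- gold_ring: Bystander: gold finger ring with a dark stone, lying flat on the bench just in front of the balance, 24 x 28 mm, 5 mm high; origin under the centre.

How it is judged:
By the outcome, as a careful person would: the job done as asked, in the order asked, and still so for the second after the job is handed in, with the robot touching nothing.
It also fails if it takes over 45 s, if anything falls off the work surface, if the arm or the gripper's body presses on something with over 40 N, if the wrist force passes 120 N, or if a joint passes its speed limit or range.

## Robot

A 6-joint arm with a two-finger parallel gripper is mounted at the origin on a cart in front of the work surface, level with it; the furniture and walls round the work are solid. World frame = base frame: x ahead of the robot, y to its left, z up, the work surface at z = 0. Lengths are in mm, angles in rad, forces in N, time in s.
With the tool pointing down it reaches from about 250 to 775 mm from the base axis. Payload 4 kg.
Tool frame: the origin (TCP) lies on the front face of the gripper's body, between the roots of the fingers; the fingertips stand 73 mm ahead of it and the grasp point (between the pads) lies 54 mm ahead of it; z points along the fingers, y is the line along which they close (so a half turn about z gives the same grasp; the last joint's range is limited). The gripper opens to 85 mm and grips with 20 to 120 N. Pads are 22 mm wide; open, the fingers measure 114 mm over their backs; the gripper's body (76 mm by 85 mm) begins 54 mm behind the grasp point. The pads swing forward as they close: fully open they stand 13 mm farther back than shut.
Start: joints at [1.139, 0.087, 1.371, -0, 1.684, -0.103], TCP at [177.606, 520.545, 303.941] pointing down, gripper open.
Joint ranges: [-3.1, 3.1], [-0.76, 2.03], [0.27, 2.55], [-1.08, 4.22], [0.17, 2.65], [-2.57, 2.57]. Speed limits (rad/s): [2.79, 2.79, 3.14, 3.14, 3.14, 3.14].

## Interface

Orientations are given as a rotation vector (axis times angle).
In Python, from cell import ctrl gives the robot as it stands. The module is installed in compiled form; this text tells all that it offers. Calls block until the motion is done:
- ctrl.move_ptp(position, orientation): joint-space move of the TCP to a pose.
- ctrl.line_to(position, rot=None, vel=150, f_stop=None): straight line of the TCP; rot=None keeps the orientation; vel is the mean speed in mm/s. With f_stop (N) it stops when the force on the tool has changed by that much, and returns True; else False.
- ctrl.set_joints(angles): joint-space move.
- ctrl.ungrasp() and ctrl.grasp(force=None): open the fingers fully, or close them until they stop; force is the grip in N (None keeps the last).
- ctrl.sleep(seconds).
- ctrl.ik(position, orientation): joint angles nearest the present ones, or None.
- ctrl.get_obs(): the state.
- ctrl.camera(name): name is "scene" or "top" or "wrist"; returns a dict with "color" (480x640x3 uint8, red, green, blue), "fx", "fy", "cx", "cy" (pixels), "dist" ([k1, k2, p1, p2, k3] as OpenCV has them; the pictures are not rectified), "pose" (4x4, takes a point from camera to world coordinates). Camera axes: x right, y down, z forward; pixel columns grow to the right and rows downward; lengths in mm; the calibration is good to about 2 mm. A picture is of the moment at which its call begins. There is no depth.
A pose or a line that the arm cannot do raises ctrl.IKError and nothing moves.
- ctrl.hand_in(): hands the job in; it is judged then, once.
Trained networks look in a picture, given as the dict that the camera call returned (one of the last four; its "shot" number tells which), for a name from the list of things; names that differ only in an ending like _2 or _b are one class to them, and where a whole thing is asked for, a point or a joint stands for the part that bears it (a point fixed in the world has none). Each returns a list of dicts, best first, with "score" (0 to 1); they miss things now and then, are a little off and sometimes report something else, mostly with a low value. They report only what shows in the picture. A call takes as long as a camera call.
- ctrl.boxes_of(picture, label): "point" ([column, row] in pixels, amid what is visible of it).
- ctrl.regions_of(picture, label): "mask" (480x640 bool, what is visible of it) and "point" ([column, row] in pixels, amid what is visible of it).
The state is a dict: "t": time; "joint_positions": joint angles; "joint_vel": joint speeds; "joint_torque": joint torques, N m; "ee_pos": TCP position; "orientation": TCP orientation; "force": force on the tool from outside, world axes, zero at the start; "moment": the same for the moment, N m; "grip_width": finger opening in mm; "finger_force": force on a finger pad.
Only numpy, scipy, OpenCV 4.12 (cv2) and the standard library are available. Lean on these libraries where they do the work, as an engineer would, in place of code of your own. Each camera call takes 0.05 s, during which the arm holds its last target. There are 200 camera calls.

## Working session

There is one attempt and no reset: what is moved stays moved. The work goes in short steps, each a Python script; the robot and the scene stay as the last script left them, time stands still between calls to the robot, and variables do not carry over. Pictures are saved under pics/ and viewed, at most 10 in all, crops included, and the job is handed in when it is done.

```bash
mkdir -p pics
python3 - <<'E'
from cell import ctrl
import cv2,numpy as np
o=ctrl.get_obs();print(o['t'],o['ee_pos'],o['orientation'],o['grip_width'])
for n in ['top','scene']:
    c=ctrl.camera(n);cv2.imwrite(f'pics/{n}0.png',c['color'][...,::-1])
    print(n,c['fx'],c['dist'],np.round(c['pose'],3).tolist())
    for l in ['balance','tare_key_top','power_key_top','unit_key_top','lid_edge','lid_hinge','stone_pot','pan','cream_pot','gold_ring','eyeglass','tweezers']:
        print(l,[(np.round(b['point']),round(b['score'],2)) for b in ctrl.boxes_of(c,l)][:2])
print(ctrl.get_obs()['t'])
E
```

```text
0.0 [177.46040539 520.24002788 302.74930383] [-0.51401162 -3.09868173  0.0032804 ] 85.4450802339657
top 550.8498999162297 [-0.11287417  0.          0.          0.          0.        ] [[0.027, -0.979, 0.203, 368.725], [-1.0, -0.026, 0.01, 151.761], [-0.004, -0.203, -0.979, 914.516], [0.0, 0.0, 0.0, 1.0]]
balance [(array([282., 246.]), 0.94), (array([306., 292.]), 0.26)]
tare_key_top [(array([303., 292.]), 0.8)]
power_key_top [(array([273., 310.]), 0.39)]
unit_key_top [(array([334., 273.]), 0.56)]
lid_edge [(array([264., 205.]), 0.92), (array([343., 204.]), 0.71)]
lid_hinge [(array([263., 207.]), 0.84)]
stone_pot [(array([271., 228.]), 0.56)]
pan [(array([280., 231.]), 0.76), (array([333., 276.]), 0.21)]
cream_pot [(array([345., 204.]), 0.7)]
gold_ring []
eyeglass [(array([232., 329.]), 0.85), (array([217., 276.]), 0.2)]
tweezers [(array([267., 206.]), 0.75)]
scene 607.0912420326127 [-0.15644424  0.          0.          0.          0.        ] [[-0.864, -0.342, 0.37, 218.509], [-0.503, 0.614, -0.607, 689.919], [-0.02, -0.711, -0.703, 675.094], [0.0, 0.0, 0.0, 1.0]]
balance [(array([290., 291.]), 0.94)]
tare_key_top [(array([355., 287.]), 0.62)]
power_key_top [(array([355., 314.]), 0.45)]
unit_key_top [(array([357., 261.]), 0.53)]
lid_edge [(array([251., 246.]), 0.73), (array([355., 315.]), 0.22)]
lid_hinge [(array([254., 242.]), 0.56)]
stone_pot [(array([265., 276.]), 0.85)]
pan [(array([277., 274.]), 0.91)]
cream_pot [(array([292., 231.]), 0.8), (array([256., 372.]), 0.21)]
gold_ring []
eyeglass [(array([356., 374.]), 0.62)]
tweezers [(array([253., 371.]), 0.62)]
1.3
```

Run:
```python
import cv2,numpy as np
a=cv2.imread('pics/top0.png')[140:360,180:400];b=cv2.imread('pics/scene0.png')[180:400,200:420]
cv2.imwrite('pics/crop0.png',np.hstack([cv2.resize(a,(400,400),interpolation=2),cv2.resize(b,(400,400),interpolation=2)]))
```

```text
(no output)
```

View pics/crop0.png

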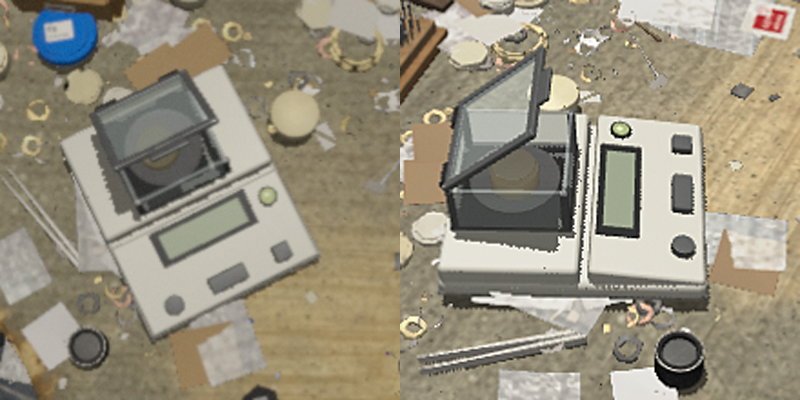

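View pics/scene0.png

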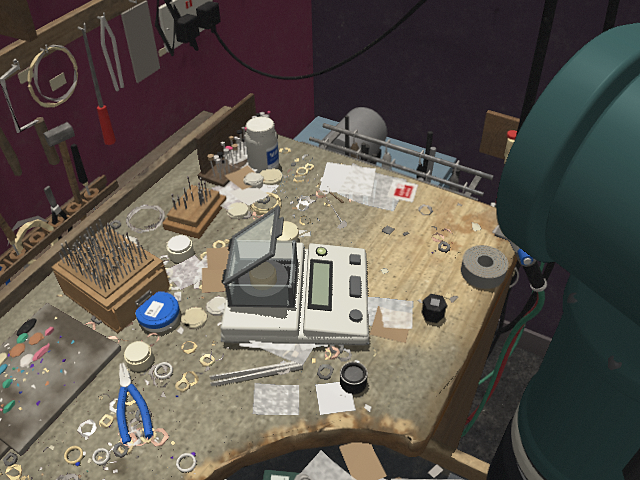

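```bash
cat > h.py <<'E'
import cv2,numpy as np
from scipy.optimize import least_squares
def proj(c,P):
    T=np.linalg.inv(c['pose']);K=np.array([[c['fx'],0,c['cx']],[0,c['fy'],c['cy']],[0,0,1.]])
    return cv2.projectPoints(np.float64(P).reshape(-1,1,3),cv2.Rodrigues(T[:3,:3])[0],T[:3,3],K,np.float64(c['dist']))[0][:,0]
def world(p,L):
    L=np.float64(L).reshape(-1,3);c,s=np.cos(p[2]),np.sin(p[2])
    return np.c_[p[0]+c*L[:,0]-s*L[:,1],p[1]+s*L[:,0]+c*L[:,1],L[:,2]]
def lid(r,y,a): return [92-r*np.cos(a),y,85.5+r*np.sin(a)]  # r from hinge on outer face
E
python3 - <<'E'
from cell import ctrl
from h import *
ct=ctrl.camera('top');cs=ctrl.camera('scene')
T=lambda u,v:(180+u/1.818,140+v/1.818)
S=lambda u,v:(200+(u-400)/1.818,180+v/1.818)
def model(q):
    p=q[:3];k=q[3];a=q[4]
    keys=[[k,0,37],[k,53,37],[k,-53,37]]
    return keys,[lid(0,46,a),lid(92,46,a),lid(92,-46,a)],p
ot=np.array([(303,292),(274.5,308),(335,277)])
os_=np.array([(355.5,286),(355.5,315),(355.5,259)])
ol=np.array([S(445,185),S(530,140),S(540,55)])
def res(q):
    k,l,p=model(q)
    return np.r_[(proj(ct,world(p,k))-ot).ravel(),(proj(cs,world(p,k))-os_).ravel(),(proj(cs,world(p,l))-ol).ravel()]
for a0 in (.5,.9):
    r=least_squares(res,[500,180,.4,-75,a0],x_scale=[10,10,.1,10,.1],loss='soft_l1');print(r.x,r.cost,np.round(r.fun,1))
q=r.x;k,l,p=model(q);a=q[4]
out=[]
for c,(x0,y0) in ((ct,(180,140)),(cs,(200,180))):
    im=cv2.resize(c['color'][y0:y0+220,x0:x0+220,::-1],(400,400),interpolation=cv2.INTER_CUBIC)
    def d(L,col,cl=True):
        u=((proj(c,world(p,L))-[x0,y0])*1.818).astype(int);cv2.polylines(im,[u],cl,col,1)
    d([lid(0,46,a),lid(92,46,a),lid(92,-46,a),lid(0,-46,a)],(0,0,255))
    for z in(40,80):d([[5,42,z],[89,42,z],[89,-42,z],[5,-42,z]],(255,0,0))
    d([[-100,85,0],[100,85,0],[100,-85,0],[-100,-85,0]],(0,255,0));d(k,(255,0,255),False)
    out.append(im)
cv2.imwrite('pics/ov1.png',np.hstack(out));np.save('q.npy',q)
E
```

```text
[ 5.46112833e+02  2.19591149e+02  4.87370976e-01 -8.92078713e+01
  6.15828814e-01] 13.193224453966494 [ 0.9  1.2 -0.4 -0.  -1.4  1.6 -0.4 -0.8 -0.2 -0.3 -0.6 -0.8 -7.   2.6
  0.3 -0.1  1.  -2.1]
[ 5.46112827e+02  2.19591150e+02  4.87371010e-01 -8.92078655e+01
  6.15828912e-01] 13.193224453935354 [ 0.9  1.2 -0.4 -0.  -1.4  1.6 -0.4 -0.8 -0.2 -0.3 -0.6 -0.8 -7.   2.6
  0.3 -0.1  1.  -2.1]
```

View pics/ov1.png

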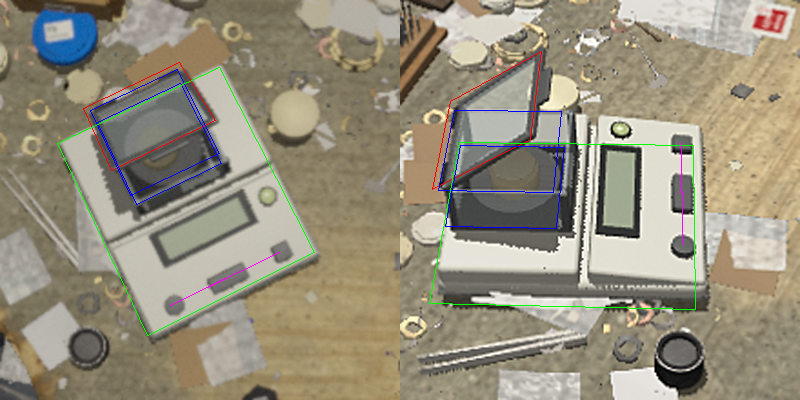

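Run:
```python
from cell import ctrl
from h import *
ct=ctrl.camera('top');cs=ctrl.camera('scene')
T=lambda u,v:(180+u/1.818,140+v/1.818)
S=lambda u,v:(200+(u-400)/1.818,180+v/1.818)
ot=np.array([(303,292),(274.5,308),(335,277),T(95,110),T(183,70),T(112,163),T(216,118),T(143,215)])
os_=np.array([(355.5,286),(355.5,315),(355.5,259),S(445,186),S(530,140),S(541,54),S(571,235),S(705,307)])
def M(q):
    k,a=q[3:5];K=[[k,0,37],[k,53,37],[k,-53,37]]
    return world(q,K+[lid(0,46,a),lid(0,-46,a),lid(92,46,a),lid(92,-46,a),[5,42,40]]),world(q,K+[lid(0,46,a),lid(92,46,a),lid(92,-46,a),[5,42,40],[-100,85,0]])
def res(q):
    A,B=M(q);o=q[5:9]  # per-camera pixel offsets (2 mm calibration)
    return np.r_[(proj(ct,A)-ot+o[:2]).ravel(),(proj(cs,B)-os_+o[2:]).ravel(),o]
r=least_squares(res,[540,217,.48,-80,.6,0,0,0,0],x_scale=[10,10,.1,10,.1,1,1,1,1],loss='soft_l1');print(np.round(r.x,3),r.cost,np.round(r.fun,1))
q=r.x;p=q;k=q[3];a=q[4]
out=[]
for c,(x0,y0),o in ((ct,(180,140),q[5:7]),(cs,(200,180),q[7:9])):
    im=cv2.resize(c['color'][y0:y0+220,x0:x0+220,::-1],(400,400),interpolation=cv2.INTER_CUBIC)
    def d(L,col,cl=True):
        u=((proj(c,world(p,L))+o-[x0,y0])*1.818).astype(int);cv2.polylines(im,[u],cl,col,1)
    d([lid(0,46,a),lid(92,46,a),lid(92,-46,a),lid(0,-46,a)],(0,0,255))
    for z in(40,80):d([[5,42,z],[89,42,z],[89,-42,z],[5,-42,z]],(255,0,0))
    d([[-100,85,0],[100,85,0],[100,-85,0],[-100,-85,0]],(0,255,0));d([[k,53,37],[k,-53,37]],(255,0,255),False)
    out.append(im)
cv2.imwrite('pics/ov2.png',np.hstack(out));np.save('q.npy',q)
print(world(q,[[k,0,37],lid(92,0,a),lid(0,0,a)]))
```

```text
[ 5.39761e+02  2.15241e+02  4.88000e-01 -8.13190e+01  7.41000e-01
  2.89000e-01 -3.99000e-01  3.48000e-01  1.22300e+00] 27.641824666863933 [ 1.7  0.5  0.3 -0.8 -0.7  0.8 -3.5  2.5  1.  -0.6 -0.2  2.4  0.3 -0.5
 -0.9 -2.2 -0.2 -0.   0.   0.4 -0.4 -0.  -0.8  2.9  0.5 -4.5  0.8 -5.8
 -2.1 -2.8  0.9  2.3  0.3 -0.4  0.3  1.2]
[[467.92752785 177.12555032  37.        ]
 [561.07160468 226.54895055 147.60496989]
 [621.02863691 258.36289407  85.5       ]]
```

View pics/ov2.png

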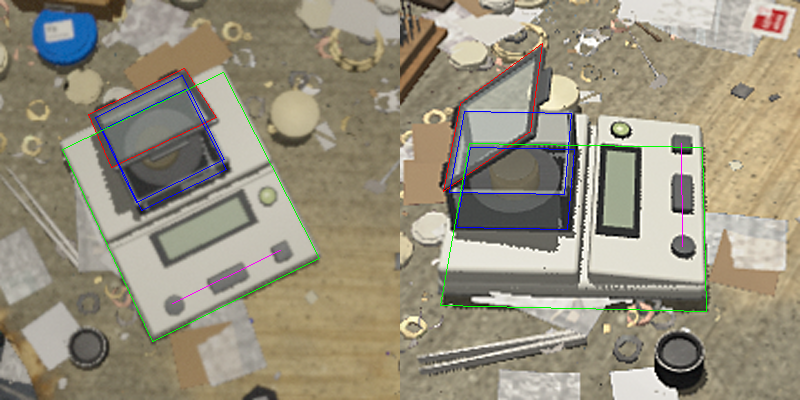

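```bash
cat >> h.py <<'E'
from scipy.spatial.transform import Rotation
q=np.load('q.npy')
def rot(tilt=0,sgn=1):  # tilt>0: hand leans to balance front
    c,s=np.cos(q[2]),np.sin(q[2]);f=np.array([c,s,0])
    z=f*np.sin(tilt)-np.array([0,0,np.cos(tilt)]);y=sgn*np.array([-s,c,0])
    return np.c_[np.cross(y,z),y,z]
def tcp(L,R,ext=73): return world(q,L)[0]-ext*R[:,2]
rv=lambda R:Rotation.from_matrix(R).as_rotvec()
E
python3 - <<'E'
from cell import ctrl
from h import *
for s in (1,-1):
    R=rot(0,s);print(s,ctrl.ik(tcp([57,0,195],R),rv(R)),ctrl.ik(tcp([q[3],0,45],rot(.129,s)),rv(rot(.129,s))))
s=1 if abs((ctrl.ik(tcp([57,0,195],rot(0,1)),rv(rot(0,1)))or[9]*6)[5])<1.8 else -1
R=rot(0,s);print(s)
ctrl.grasp(20);ctrl.move_ptp(tcp([57,0,195],R),rv(R))
o=ctrl.get_obs();print(o['t'],o['ee_pos'],o['grip_width'],o['force'])
w=ctrl.camera('wrist');c=ctrl.camera('scene')
cv2.imwrite('pics/w1.png',np.hstack([cv2.resize(w['color'],(400,300))[...,::-1],cv2.resize(c['color'][150:390,150:470],(400,300))[...,::-1]]))
E
```

```text
1 [ 0.30025391  0.29201929  1.20263926  0.          1.6469341  -1.75837896] [ 0.22674357  0.00540928  1.84360816  0.03610192  1.16813633 -1.84396836]
-1 [ 3.00253912e-01  2.92019291e-01  1.20263926e+00 -4.44089210e-16
  1.64693410e+00  1.38321370e+00] [0.22674357 0.00540928 1.84360816 0.03610192 1.16813633 1.2976243 ]Traceback (most recent call last):
  File "<stdin>", line 5, in <module>
ValueError: The truth value of an array with more than one element is ambiguous. Use a.any() or a.all()
```

```bash
sed -i 's/sgn=1)/sgn=-1)/' h.py
python3 - <<'E'
from cell import ctrl
from h import *
R=rot()
ctrl.grasp(20);ctrl.move_ptp(tcp([57,0,195],R),rv(R))
o=ctrl.get_obs();print(o['t'],o['ee_pos'],tcp([57,0,195],R),o['grip_width'],o['force'])
w=ctrl.camera('wrist');c=ctrl.camera('scene')
cv2.imwrite('pics/w1.png',np.hstack([cv2.resize(w['color'],(400,300))[...,::-1],cv2.resize(c['color'][150:390,150:470],(400,300))[...,::-1]]))
E
```

```text
4.0833 [589.68750389 242.80464047 268.20049066] [590.1114229  241.95783759 268.        ] 0.10955208089720703 [-0.04578218 -0.77186213 -0.17618588]
```

View pics/w1.png

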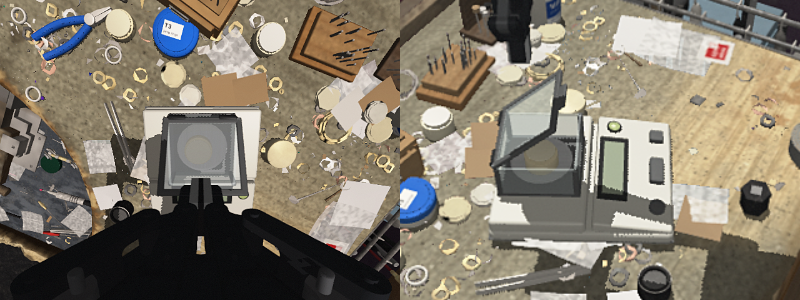

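Run:
```python
from cell import ctrl
from h import *
R=rot();r=66
P=lambda a:tcp(lid(r,0,a),R)
f0=ctrl.get_obs()['force']
ctrl.line_to(P(1.05),vel=100)
for a in np.r_[np.arange(.95,.1,-.1),.07]:
    hit=ctrl.line_to(P(a),vel=45,f_stop=6)
    o=ctrl.get_obs();print(round(a,2),hit,np.round(o['force']-f0,2),np.round(o['ee_pos'][2]-P(a)[2],1))
    if hit:break
else:
    hit=ctrl.line_to(P(0)-[0,0,6],vel=15,f_stop=4)
    o=ctrl.get_obs();print('end',hit,np.round(o['force']-f0,2),o['ee_pos'][2]-73,o['t'])
w=ctrl.camera('wrist');c=ctrl.camera('scene')
cv2.imwrite('pics/w2.png',np.hstack([cv2.resize(w['color'],(400,300))[...,::-1],cv2.resize(c['color'][150:390,150:470],(400,300))[...,::-1]]))
```

```text
0.95 False [-0.32 -0.25 -0.95] 0.5
0.85 False [ 0.05  1.44 -1.14] -0.3
0.75 False [-0.06 -0.37 -0.59] -0.4
0.65 False [-0.37 -0.74 -0.34] -0.5
0.55 False [-0.66 -0.45 -0.36] -0.5
0.45 False [-0.25  0.79  0.57] -0.6
0.35 False [-0.1   1.04 -0.26] -0.6
0.25 False [ 0.63  0.14 -0.18] -0.6
0.15 False [ 0.15  0.35 -0.56] -0.6
0.07 False [-1.05 -0.92  0.34] -0.6
end True [-0.62  0.34  3.93] 83.8555650105011 8.325
```

View pics/w2.png

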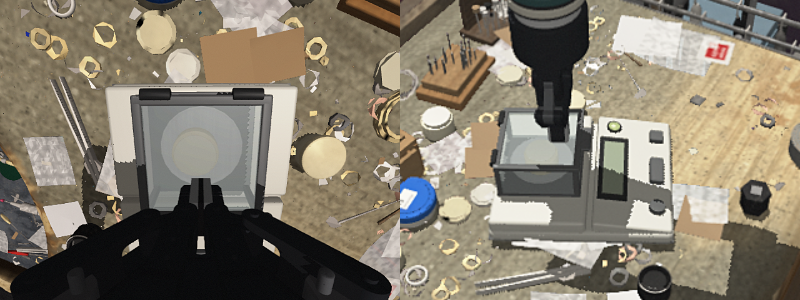

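Run:
```python
from cell import ctrl
from h import *
R=rot()
p=ctrl.get_obs()['ee_pos']
ctrl.line_to(p+[0,0,40],vel=100)
R2=rot(.129);k=q[3]
ctrl.move_ptp(tcp([k-50,0,140],R2),rv(R2))
w=ctrl.camera('wrist');cs=ctrl.camera('scene')
for c in (w,cs):
  for l,L in (('tare_key_top',[k,0,37]),('power_key_top',[k,53,37]),('unit_key_top',[k,-53,37])):
    b=ctrl.boxes_of(c,l)[:1]
    if not b: print(l,'none');continue
    K=np.array([[c['fx'],0,c['cx']],[0,c['fy'],c['cy']],[0,0,1.]])
    u=cv2.undistortPoints(np.float64(b[0]['point']).reshape(1,1,2),K,np.float64(c['dist']))[0,0]
    d=c['pose'][:3,:3]@np.r_[u,1];o=c['pose'][:3,3];X=o+d*(37-o[2])/d[2]
    e=X-world(q,L)[0];print(l,round(b[0]['score'],2),b[0]['point'],'err local',np.round(world([0,0,-q[2]],e)[0],1))
cv2.imwrite('pics/w3.png',np.hstack([cv2.resize(w['color'],(400,300))[...,::-1],cv2.resize(cs['color'][150:390,150:470],(400,300))[...,::-1]]))
print(ctrl.get_obs()['t'])
```

```text
tare_key_top 0.72 [322.5, 190.1] err local [-0.2 -2.7 -0. ]
power_key_top 0.57 [252.5, 187.0] err local [ 2.1 -4.3  0. ]
unit_key_top 0.75 [393.8, 189.4] err local [ 0.4 -2.1  0. ]
tare_key_top 0.78 [359.4, 286.0] err local [-6.2  2.3  0. ]
power_key_top 0.69 [355.7, 315.0] err local [-0.7  1.5  0. ]
unit_key_top 0.7 [356.0, 260.1] err local [-1.8  4.8  0. ]
10.0667
```

View pics/w3.png

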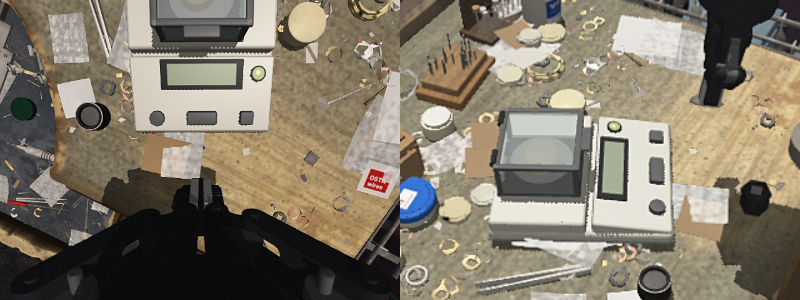

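Run:
```python
from cell import ctrl
from h import *
R=rot(.129);k=q[3];n=-R[:,2]
C=tcp([k,-1,37],R)
ctrl.line_to(C+n*40,vel=120);ctrl.line_to(C+n*8,vel=60);ctrl.sleep(.3)
f0=ctrl.get_obs()['force']@n
hit=False
for d in np.arange(5,-9,-1.):
    hit=ctrl.line_to(C+n*d,vel=10,f_stop=4.5)
    o=ctrl.get_obs();F=np.mean([o['force']@n-f0]);print(d,hit,round(F,2),round((o['ee_pos']-C)@n,2))
    if hit or F>4.3:break
ctrl.sleep(.3);o=ctrl.get_obs();print(o['force']@n-f0,(o['ee_pos']-C)@n)
cs=ctrl.camera('scene')
ctrl.line_to(C+n*15,vel=30);ctrl.line_to(C+n*60,vel=120)
ctrl.move_ptp(tcp([k-60,0,150],R),rv(R))
w=ctrl.camera('wrist');print(ctrl.get_obs()['t'])
cv2.imwrite('pics/w4.png',np.hstack([cv2.resize(w['color'],(400,300))[...,::-1],cv2.resize(cs['color'][150:390,150:470],(400,300))[...,::-1]]))
```

```text
5.0 False -0.9 4.85
4.0 False -0.5 3.92
3.0 False -0.71 2.92
2.0 False 0.12 1.9
1.0 False 0.13 0.9
0.0 False -0.33 -0.09
-1.0 False 1.22 -0.82
-2.0 False 2.59 -1.86
-3.0 False 2.09 -2.88
-4.0 False 3.26 -3.86
-5.0 False 4.7 -4.82
5.6505458912900925 -4.812851505047627
16.9417
```

View pics/w4.png

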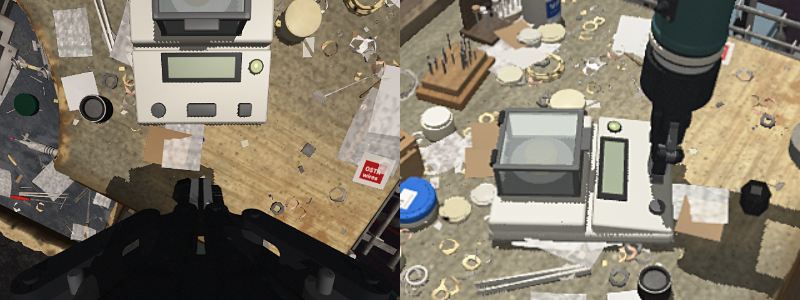

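```bash
python3 -c "
from cell import ctrl
print(ctrl.hand_in())"
```

```text
the job is handed in; nothing more can be done
None
```

I pushed the lid down onto its stop, then pressed the tare key about 4.5 mm (peak about 5.7 N) and released it. I drew the hand clear and handed the job in at about 17 s; in the last pictures the balance, the other keys and the bystanders look undisturbed.

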